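Nip a compression sleeve in the bench crimper: three clicks, and hold

TASK

Take the longest of the three bare copper sleeves from the tray, stand it upright on the rest between the open dies of the bench crimper and let go of it; then close the crimper's free handle by exactly three clicks of its ratchet, counted by feel, so that the dies just grip the sleeve without crushing it. Finish while holding the handle there: do not go on to a fourth click and do not let go of the handle, because a colleague is about to push the wire in. Leave everything else on the bench where it is.

Things in the scene. Friction and masses are not known exactly. Their poses are not given: they have to be found in the camera images.
- sleeve: The sleeve to crimp: a bare copper tube, 12 mm outside diameter, 60 mm tall, some 30 g, standing upright in the tray. It is the tallest of the three sleeves there. Origin: centre of its lower end; z runs up its axis.
- sleeve_wide: Another copper sleeve in the same tray, 18 mm diameter, 42 mm tall, upright. Leave it. Origin: centre of its lower end.
- sleeve_short: Another copper sleeve in the same tray, 12 mm diameter, 34 mm tall, upright. Leave it. Origin: centre of its lower end.
- tray: Shallow grey tray, 130 x 200 mm, rim 14 mm high, floor 3 mm thick, on the bench to the robot's left. The three sleeves stand in a row along its y axis, 62 mm apart (which stands where changes). Fixed. Origin: centre of its underside.
- crimper: Hand crimper lying flat on a grey stand fixed to the bench (base plate 8 mm thick). Origin: on the table below the pivot of its handles. x points from the free handle to the fixed one, y from the pivot to the dies. The fixed handle runs 0.35 rad off -y towards +x, in clamps 66 mm high. Head over the pivot 61 mm high; the jaws reach from y = 10 to 66 mm, tops 55 mm above the table.
- rest (a point): Where the sleeve shall stand: flat top of the rest, 25 mm above the table, midway between the open dies; axes as crimper. Die blocks with V faces, 14 to 30 mm above this point, leave 17.5 mm along x when open (2.8 mm either side of the sleeve). Closing, the moving jaw slides the sleeve 3 mm to +x into the fixed die. A seated sleeve stands 30 mm clear of the jaw tops.
- jaw: Moving jaw, on the -x side of the sleeve, geared to the free handle. It meets a sleeve on the rest when the handle has swung about 0.42 rad from its open stop, then grips it through its spring-backed die, harder and harder (3 to 20 N at the third click). Origin: its pin, 47 mm above the table.
- lever: Free handle, the one nearer the robot, with black rubber grip 22 mm wide, 24 mm tall, 105 to 245 mm from the pivot. Swings level. Origin: the pivot, 47 mm above the table. Its yaw equals the crimper's when open and grows as it closes (counterclockwise from above), 0.80 rad at most. A spring opens it with 3 to 5 N at the grip; the ratchet keeps it from reopening past a click.
- grip (a point): Point in the rubber grip of the free handle, 200 mm from the pivot, 47 mm above the table. Open, the grip runs from the pivot 1.00 rad off the crimper's -y towards -x. It can be pinched from above or pushed with the fingertips. Nothing stands within 50 mm of it along the swing to the third click.
- tooth3 (a point): Back of the third of five ratchet teeth on the handle's quadrant, 70 mm from the pivot. Clicks come every 0.145 rad (29 mm at the grip point). For each, the push at the grip point climbs over 0.09 rad to 8 to 12 N, then within 0.04 rad falls to 1 N or so: the pawl drops in, that is the click. A little further the climb to the next begins at once. Stop there after the third.
- pawl_tip (a point): Tip of the pawl, in an aluminium block between the handles; axes as crimper. The block's setting along x differs from day to day by up to 5 mm either way, so the first click comes 0.16 to 0.33 rad from the open stop: count clicks, do not go by angle. A tooth has clicked when its back lies 2 mm to +x of this point; the fourth click comes when tooth3 lies 11 to 12 mm to +x.
- lug: Copper cable lug, 53 mm long, lying on the bench. Leave it. Origin: underside.
- cleaver: Fibre cleaver, orange and black, 62 x 100 mm, 57 mm high. Leave it.
- alcohol: White alcohol dispenser, 64 mm diameter, 110 mm high. Leave it.
- tape: Roll of black tape, 84 mm diameter, lying flat, 19 mm high. Leave it.
- screwdriver: Screwdriver with a black handle, 170 mm long, lying. Leave it.
- cutters: Cable cutters, 190 mm long, lying. Leave it.

How it is judged:
By the outcome, as a careful person would: the job done as asked, in the order asked, and still so for the second after the job is handed in, while the arm keeps its last pose, push and grip.
It also fails if it takes over 72 s, if anything falls off the work surface, if the arm or the gripper's body presses on something with over 40 N, if the wrist force passes 120 N, or if a joint passes its speed limit or range.

ROBOT

A 6-joint arm with a two-finger parallel gripper is mounted at the origin on the work surface. World frame = base frame: x ahead of the robot, y to its left, z up, the work surface at z = 0. Lengths are in m, angles in degrees, forces in N, time in s.
With the tool pointing down it reaches from about 0.35 to 0.875 m from the base axis. Payload 4.2 kg.
Tool frame: the origin (TCP) lies at the very end of the fingers, on their centre line; the grasp point (between the pads) lies 19 mm behind it; z points along the fingers, y is the direction in which the jaws open and shut (so a half turn about z gives the same grasp; the last joint's range is limited). The gripper opens to 87 mm and grips with 3 to 60 N. Pads are 19 mm wide; open, the fingers measure 117 mm over their backs; the gripper's body (75 mm by 190 mm) begins 51 mm behind the grasp point.
Start: joints at [-56.631, 22.042, 0.453, 0, -68.411, -14.817], TCP at [0.199, -0.592, 0.223] pointing down, gripper open.
Joint ranges: [-179.83, 179.83], [-69.29, 118.12], [-61.27, 80.66], [-181.25, 117.63], [-171.15, -9.14], [-177.46, 177.46]. Speed limits (degrees/s): [159.86, 159.86, 180, 180, 180, 180].

INTERFACE

Orientations are given as [roll, pitch, yaw] about the fixed x, y, z axes, in that order (R = Rz(yaw) Ry(pitch) Rx(roll)).
In Python, from cell import env, set_gripper, viewer gives the robot as it stands. The module is installed in compiled form; this text tells all that it offers. Calls block until the motion is done:
- env.move_to(position, orientation): joint-space move of the TCP to a pose.
- env.line_to(position, ori=None, max_speed=0.15): straight line of the TCP; ori=None keeps the orientation; max_speed is the mean speed in m/s.
- env.goto_joints(angles): joint-space move.
- set_gripper(opening, f_grip=None): finger opening in m; f_grip is the grip in N (None keeps the last); returns when the fingers have stopped.
- env.pause(seconds).
- env.ik(position, orientation): joint angles nearest the present ones, or None.
- env.state(): the state.
- viewer.get_image(name): name is "side" or "top"; returns a dict with "frame" (400x640x3 uint8, red, green, blue), "range_z" (400x640 float32, m along the optical axis (not along the pixel's ray), 0 where there is no reading), "fx", "fy", "cx", "cy" (pixels), "xyz" and "orientation" of the camera in the world. Camera axes: x right, y up, looking along -z (the intrinsics and any distortion apply to the point x, -y, -z); pixel columns grow to the right and rows downward; lengths in m; the calibration is good to about 2 mm. A picture is of the moment at which its call begins.
A pose or a line that the arm cannot do raises env.IKError and nothing moves.
- env.job_done(): hands the job in, once; it reports no verdict.
The state is a dict: "time_s": time; "joint_positions": joint angles; "qvel": joint speeds; "effort": joint torques, N m; "eef_pos": TCP position; "tcp_rot": TCP orientation; "force": force on the tool from outside, world axes, zero at the start; "ft_torque": the same for the moment, N m; "gripper_width": finger opening in m.
Only numpy, scipy, OpenCV 4.12 (cv2) and the standard library are available. Lean on these libraries where they do the work, as an engineer would, in place of code of your own. Each camera call takes 0.05 s, during which the arm holds its last target.

## Working session

There is one attempt and no reset: what is moved stays moved. The work goes in short steps, each a Python script; the robot and the scene stay as the last script left them, time stands still between calls to the robot, and variables do not carry over. Pictures are saved under pics/ and viewed, and the job is handed in when it is done.

```bash
mkdir -p pics; ls; python3 - <<'E'
from cell import env,viewer
import cv2,numpy as np
for n in ["top","side"]:
    d=viewer.get_image(n)
    cv2.imwrite(f"pics/{n}0.png",d["frame"][:,:,::-1]); np.savez(f"{n}0.npz",**d)
    print(n,{k:v for k,v in d.items() if k not in("frame","range_z")})
s=env.state();print(s)
E
```

```text
pics
top {'fx': 478.0967113305375, 'fy': 478.0967113305375, 'cx': 322.16143697002974, 'cy': 196.88803047272341, 'xyz': array([0.37348793, 0.07565992, 1.27789752]), 'orientation': array([  5.77088934,  -0.50191112, -88.89828737])}
side {'fx': 418.30983288032394, 'fy': 418.30983288032394, 'cx': 318.29939530472757, 'cy': 194.99207308869705, 'xyz': array([0.30396558, 0.86552728, 0.5003192 ]), 'orientation': array([  61.93357572,    0.2592255 , -166.14521657])}
{'time_s': 0.1, 'joint_positions': array([-5.66310913e+01,  2.20849359e+01,  3.88003940e-01, -2.49299643e-02,
       -6.84122670e+01, -1.48185932e+01]), 'qvel': array([-0.02372246, -0.07712013,  0.2579658 ,  0.24129529, -0.06477702,
        0.10897884]), 'effort': array([-2.82058490e-04, -3.91691029e+01,  1.87933731e+01,  4.23197150e+00,
        1.34450808e-02, -6.28938778e-05]), 'eef_pos': array([ 0.19869783, -0.59200259,  0.22158766]), 'tcp_rot': array([ 1.79888507e+02, -5.53578945e-03, -1.61458874e+02]), 'force': array([ 0.62188627,  0.37888381, -0.27976328]), 'ft_torque': array([0.0603861 , 0.01293949, 0.04652566]), 'gripper_width': 0.0869969726011439}
```

View pics/top0.png

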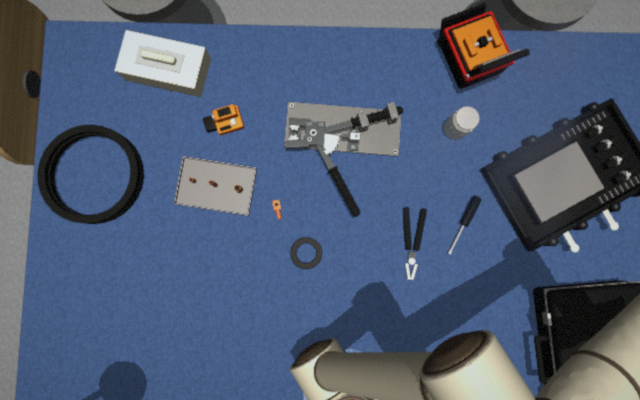

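View pics/side0.png

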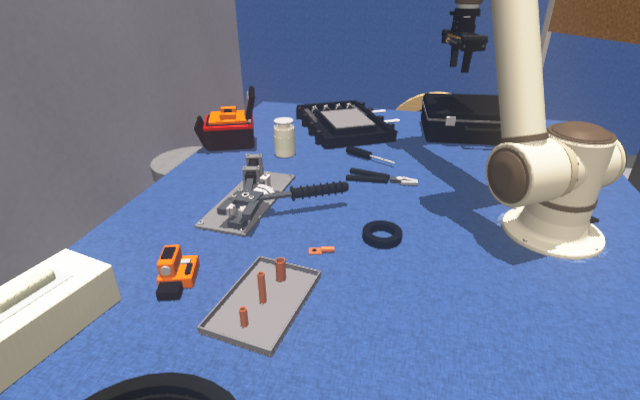

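```bash
cat > h.py <<'E'
import numpy as np,cv2
from scipy.spatial.transform import Rotation as R
def cam(d): return R.from_euler('xyz',d["orientation"],degrees=True).as_matrix()
def ray(d,u,v):
    c=np.array([(u-d["cx"])/d["fx"],-(v-d["cy"])/d["fy"],-1.0]); return cam(d)@c
def plane(d,u,v,z):
    r=ray(d,u,v); o=np.array(d["xyz"]); return o+r*(z-o[2])/r[2]
def depth(d,u,v): return np.array(d["xyz"])+ray(d,u,v)*d["range_z"][int(round(v)),int(round(u))]
def proj(d,p):
    c=cam(d).T@(np.asarray(p)-d["xyz"]); return d["cx"]+d["fx"]*c[0]/-c[2], d["cy"]-d["fy"]*c[1]/-c[2]
def cloud(d):
    v,u=np.mgrid[:400,:640]; c=np.stack([(u-d["cx"])/d["fx"],-(v-d["cy"])/d["fy"],-np.ones(u.shape)],-1)*d["range_z"][...,None]
    return c@cam(d).T+d["xyz"]
E
python3 - <<'E'
from h import *
t=np.load("top0.npz");s=np.load("side0.npz")
def crop(d,x0,y0,x1,y1,k,n): 
    cv2.imwrite(n,cv2.resize(d["frame"][y0:y1,x0:x1,::-1],None,fx=k,fy=k,interpolation=cv2.INTER_CUBIC))
crop(t,270,90,420,230,5,"pics/tc.png"); crop(s,190,140,360,240,4.7,"pics/sc.png"); 
# sleeves
for nm,d in(("top",t),("side",s)):
    f=d["frame"]; h=cv2.cvtColor(f,cv2.COLOR_RGB2HSV)
    m=((h[...,0]<14)&(h[...,1]>110)&(h[...,2]>50)).astype(np.uint8)
    C=cloud(d)
    n,l,st,c=cv2.connectedComponentsWithStats(m)
    for i in range(1,n):
        if 8<st[i,4]<400 :
            P=C[l==i]; print(nm,st[i],c[i].round(1),np.percentile(P[:,2],[5,50,97]).round(3),P.mean(0).round(3))
for (u,v) in[(180,158),(256,166),(249,214),(176,204)]: print(plane(t,u,v,.014).round(4))
C=cloud(t); print("table z",np.median(C[250:330,100:250,2]))
E
```

```text
top [487  30  13  18  57] [492.3  39.5] [0.098 0.108 0.118] [ 0.904 -0.359  0.108]
top [463  40  11  17  53] [467.4  48.4] [0.1   0.108 0.116] [ 0.88  -0.295  0.107]
top [472  65   9   5  16] [476.2  66.8] [0.1   0.127 0.154] [ 0.824 -0.31   0.126]
top [500  64   6   4  12] [502.4  65.7] [0.083 0.086 0.146] [ 0.842 -0.389  0.093]
top [222 105   8   4  10] [225.3 106.6] [0.052 0.056 0.06 ] [0.729 0.325 0.056]
top [214 113  23  10  59] [224.3 118.1] [0.023 0.042 0.053] [0.703 0.33  0.04 ]
top [218 126  26   9  37] [230.6 130.5] [0.006 0.014 0.022] [0.676 0.317 0.014]
top [189 178   6   4  15] [191.7 179.6] [0.017 0.029 0.039] [0.539 0.411 0.029]
top [209 181   7   5  18] [212.1 182.9] [0.03  0.048 0.062] [0.529 0.353 0.047]
top [235 188   7   4  14] [238.9 189.8] [0.022 0.038 0.046] [0.513 0.285 0.036]
top [273 201   8  18  53] [276.8 210.8] [0.003 0.01  0.016] [0.462 0.187 0.01 ]
side [594  30   6   8  12] [596.6  33.7] [0.168 0.183 0.2  ] [-0.627 -1.977  0.183]
side [159 245  17  15  67] [167.7 251.5] [0.053 0.055 0.059] [0.719 0.33  0.055]
side [309 247  25   7 109] [319.5 250.2] [0.003 0.005 0.01 ] [0.468 0.2   0.01 ]
side [275 258  10  23 171] [279.7 268.5] [0.007 0.032 0.045] [0.518 0.297 0.029]
side [257 272   8  31 169] [261.2 286.4] [0.008 0.039 0.063] [0.527 0.364 0.04 ]
side [239 307   8  20 117] [243.  316.1] [0.007 0.025 0.038] [0.538 0.419 0.024]
[0.5982 0.4489 0.014 ]
[0.5808 0.2454 0.014 ]
[0.4521 0.2596 0.014 ]
[0.4747 0.4534 0.014 ]
table z 0.00032868527864726715
```

```bash
python3 - <<'E'
import cv2
for n in("tc","sc"):
    a=cv2.imread(f"pics/{n}.png");print(a.shape)
E
```

```text
(700, 750, 3)
(470, 799, 3)
```

View pics/tc.png

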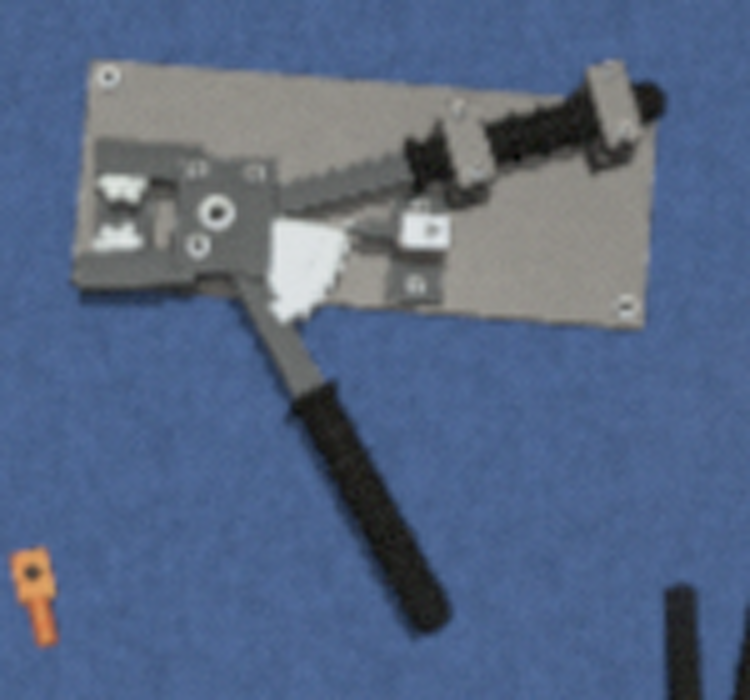

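View pics/sc.png

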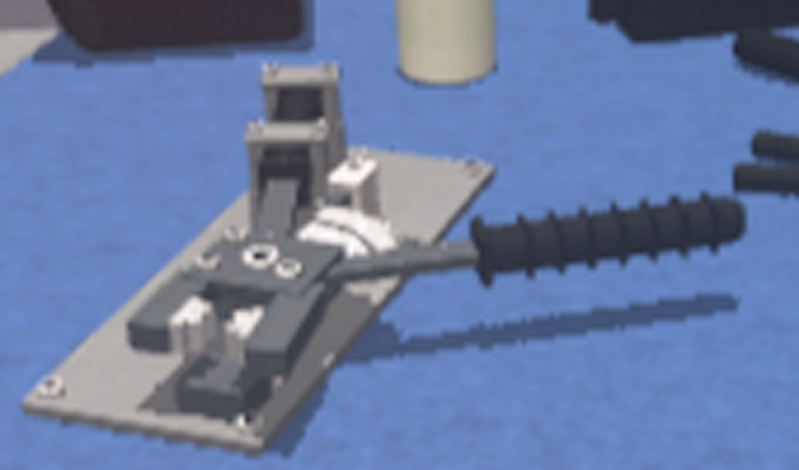

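```bash
python3 - <<'E'
from h import *
t=np.load("top0.npz");s=np.load("side0.npz")
# yaw from plate long edges (z=8): crop px->image px
f=lambda x,y:((x+.5)/5-.5+270,(y+.5)/5-.5+90)
c=[plane(t,*f(*p),.008)[:2] for p in[(90,60),(657,97),(643,327),(76,285)]]
print(np.round(c,4))
for a,b in((1,0),(2,3)):
    d=c[b]-c[a]; print("yaw from y edge",np.degrees(np.arctan2(-d[0],d[1])),np.linalg.norm(d))
for a,b in((3,0),(2,1)):
    d=c[b]-c[a]; print("yaw from x edge",np.degrees(np.arctan2(d[1],d[0])),np.linalg.norm(d))
print("pivot",plane(t,*f(216,212),.061))
print("dies",plane(t,*f(122,188),.055),plane(t,*f(118,237),.055))
print("pawl screw",plane(t,*f(433,230),.06))
print("grip end",plane(t,*f(432,620),.059),plane(t,*f(312,398),.059))
sf=lambda x,y:((x+.5)/4.7-.5+190,(y+.5)/4.7-.5+140)
print("side pivot",plane(s,*sf(262,254),.061))
def crop(d,x0,y0,x1,y1,k,n): 
    cv2.imwrite(n,cv2.resize(d["frame"][y0:y1,x0:x1,::-1],None,fx=k,fy=k,interpolation=cv2.INTER_CUBIC))
crop(t,282,112,332,152,15,"pics/tdie.png");crop(t,170,150,262,220,8,"pics/ttray.png");crop(s,215,175,275,225,12,"pics/sdie.png");crop(s,195,250,325,350,6,"pics/stray.png")
E
```

```text
[[ 0.7609  0.1661]
 [ 0.747  -0.1431]
 [ 0.6197 -0.1359]
 [ 0.6363  0.1704]]
yaw from y edge -2.5750274917600886 0.30954037596288403
yaw from y edge -3.097988781292248 0.30669385937970234
yaw from x edge -1.9521720509897944 0.12466694081649367
yaw from x edge -3.25111545497982 0.12746772625928476
pivot [0.66528201 0.09489328 0.061     ]
dies [0.67842948 0.14427193 0.055     ] [0.652375   0.14569823 0.055     ]
pawl screw [ 0.65840373 -0.01790615  0.06      ]
grip end [ 0.45568882 -0.0199203   0.059     ] [0.56910424 0.04337134 0.059     ]
side pivot [0.6643947  0.09774213 0.061     ]
```

View pics/tdie.png

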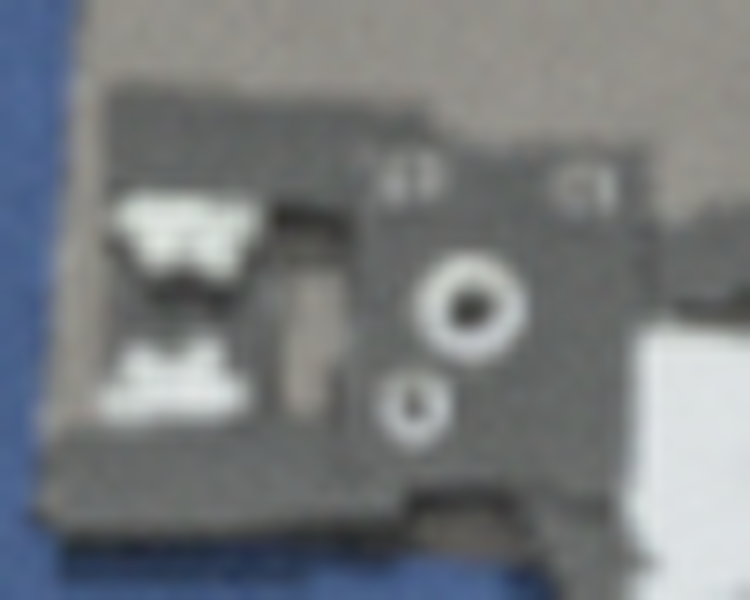

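View pics/ttray.png

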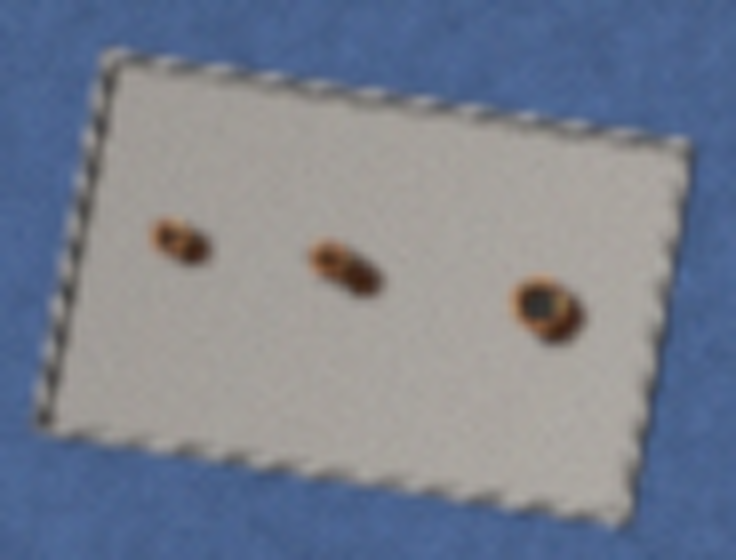

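View pics/sdie.png

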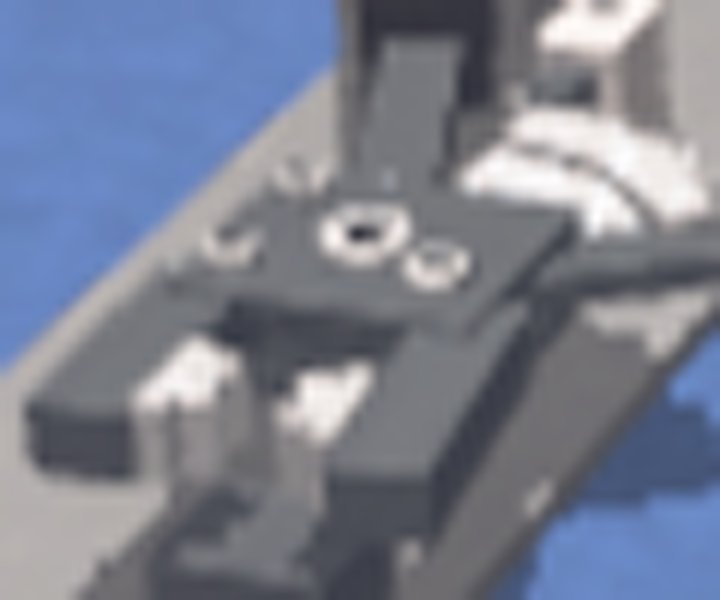

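View pics/stray.png

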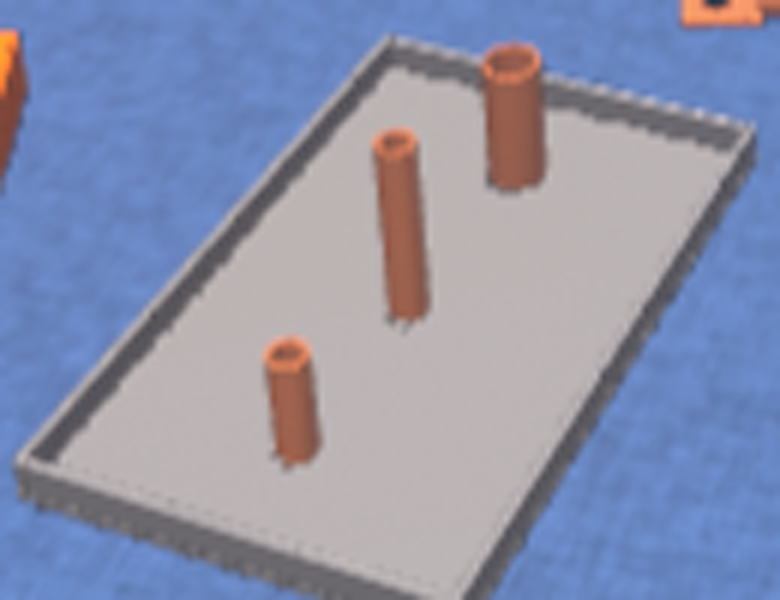

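```bash
python3 - <<'E'
from h import *
from cell import env
t=np.load("top0.npz");s=np.load("side0.npz")
g=lambda x,y,k,x0,y0:((x+.5)/k-.5+x0,(y+.5)/k-.5+y0)
print("sl top",plane(t,*g(329,259,8,170,150),.063),plane(s,*g(396,142,6,195,250),.063))
print("sl base side",plane(s,*g(408,313,6,195,250),.003))
for n,p,q,z in(("short",(173,238),(289,354),.037),("wide",(542,303),(513,64),.045)): print(n,plane(t,*g(*p,8,170,150),z),plane(s,*g(*q,6,195,250),z))
print("pivot",plane(t,*g(470,308,15,282,112),.061),plane(s,*g(364,233,12,215,175),.061))
print("pin",plane(t,*g(415,405,15,282,112),.061),plane(s,*g(437,263,12,215,175),.061))
print("die mid",plane(t,*g(181,311,15,282,112),.055))
print("die f/m side",plane(s,*g(195,375,12,215,175),.055),plane(s,*g(330,397,12,215,175),.055))
for yaw in(90,-90,85,-95):
    for p in([.529,.36,.06],[.668,.148,.09],[.5,.0,.06]):
        q=env.ik(p,[180,0,yaw]); print(yaw,p,None if q is None else np.round(q,0))
E
```

```text
sl top [0.52913867 0.35310944 0.063     ] [0.52916993 0.35754426 0.063     ]
sl base side [0.52928498 0.35932633 0.003     ]
short [0.53834249 0.41016681 0.037     ] [0.53858704 0.41567584 0.037     ]
wide [0.51847896 0.28771883 0.045     ] [0.51756224 0.29393283 0.045     ]
pivot [0.66510954 0.09471671 0.061     ] [0.6648582  0.09937974 0.061     ]
pin [0.64784512 0.10384733 0.061     ] [0.64706099 0.10733725 0.061     ]
die mid [0.66494614 0.14497467 0.055     ]
die f/m side [0.67813545 0.14705631 0.055     ] [0.65127199 0.14885257 0.055     ]
90 [0.529, 0.36, 0.06] [ 49.  32.  -9.   0. -50. 131.]
90 [0.668, 0.148, 0.09] [ 26.  34.   0.   0. -56. 154.]
90 [0.5, 0.0, 0.06] [ 19.  21. -29.   0. -40. 161.]
-90 [0.529, 0.36, 0.06] [ 49.  32.  -9.   0. -50. -49.]
-90 [0.668, 0.148, 0.09] [ 26.  34.   0.   0. -56. -26.]
-90 [0.5, 0.0, 0.06] [ 19.  21. -29.   0. -40. -19.]
85 [0.529, 0.36, 0.06] [ 49.  32.  -9.   0. -50. 126.]
85 [0.668, 0.148, 0.09] [ 26.  34.   0.   0. -56. 149.]
85 [0.5, 0.0, 0.06] [ 19.  21. -29.   0. -40. 156.]
-95 [0.529, 0.36, 0.06] [ 49.  32.  -9.   0. -50. -54.]
-95 [0.668, 0.148, 0.09] [ 26.  34.   0.   0. -56. -31.]
-95 [0.5, 0.0, 0.06] [ 19.  21. -29.   0. -40. -24.]
```

```bash
python3 - <<'E'
from h import *
from cell import env,set_gripper,viewer
O=[180,0,-92.8]; x,y=.5292,.3555
set_gripper(.05,15)
env.move_to([x,y,.15],O); 
env.line_to([x,y,.039],max_speed=.12)
d=viewer.get_image("side")
cv2.imwrite("pics/s1.png",cv2.resize(d["frame"][180:340,160:360,::-1],None,fx=4,fy=4,interpolation=cv2.INTER_CUBIC))
s=env.state(); print(s["time_s"],s["eef_pos"],s["tcp_rot"],s["force"],s["gripper_width"])
E
```

```text
5.6333 [0.5297454  0.35605101 0.04007728] [-1.79915438e+02  8.76525477e-02 -9.27873200e+01] [-0.14955934  0.90342545  0.56935189] 0.049846354583769806
```

View pics/s1.png

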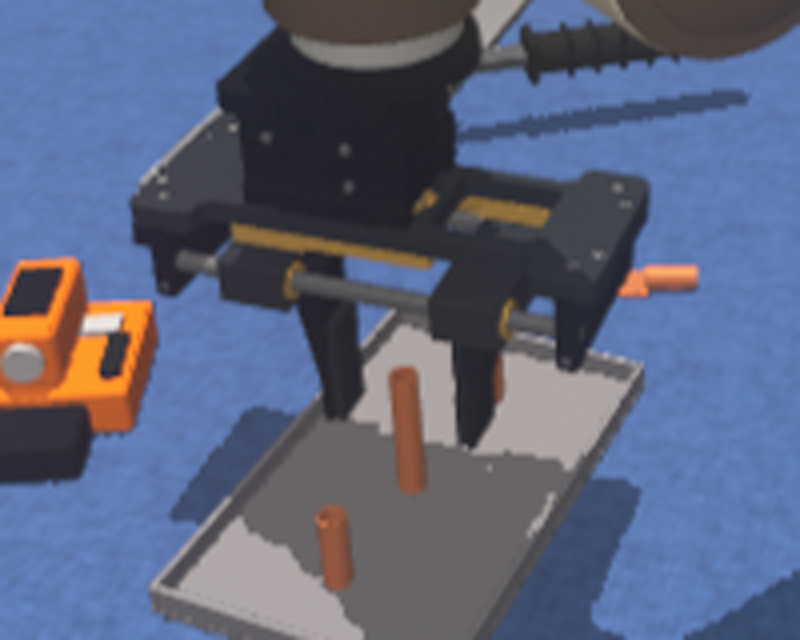

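```bash
python3 - <<'E'
from h import *
from cell import env,set_gripper,viewer
d=viewer.get_image("side")
cv2.imwrite("pics/s2.png",cv2.resize(d["frame"][255:310,225:295,::-1],None,fx=11,fy=11,interpolation=cv2.INTER_CUBIC))
C=cloud(d)
p=env.state()["eef_pos"]
# finger tip points from depth: dark, z .04-.07
v=d["frame"].max(2); m=(v<70)&(C[...,2]>.038)&(C[...,2]<.06)&(abs(C[...,0]-.53)<.07)&(abs(C[...,1]-.355)<.05)
l=m&(C[...,0]>.53); r=m&(C[...,0]<.53)
for k in(l,r): print(k.sum(),np.percentile(C[k],[2,50,98],axis=0).round(4).tolist())
h=cv2.cvtColor(d["frame"],cv2.COLOR_RGB2HSV); k=(h[...,0]<14)&(h[...,1]>110)&(C[...,2]>.02)&(C[...,2]<.068)&(np.hypot(C[...,0]-.53,C[...,1]-.36)<.03)
print(k.sum(),np.percentile(C[k],[2,50,98],axis=0).round(4).tolist())
E
```

```text
90 [[0.5527, 0.347, 0.0418], [0.5542, 0.3634, 0.0511], [0.5617, 0.3665, 0.0598]]
77 [[0.494, 0.3496, 0.0401], [0.4955, 0.3664, 0.0507], [0.5033, 0.3699, 0.0596]]
139 [[0.5242, 0.3523, 0.0206], [0.5286, 0.3611, 0.0444], [0.5338, 0.3634, 0.0632]]
```

View pics/s2.png

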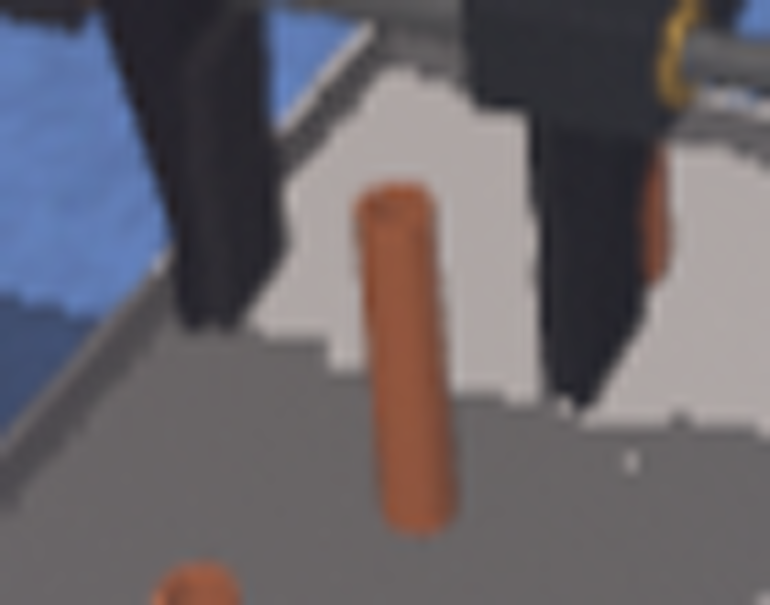

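```bash
python3 - <<'E'
from h import *
from cell import env,set_gripper,viewer
O=[180,0,-92.8]
set_gripper(0.0,15)
s=env.state(); print(s["time_s"],s["gripper_width"],s["eef_pos"],s["force"])
p=s["eef_pos"]; 
env.line_to([p[0],p[1],.14],max_speed=.12)
env.line_to([.6646,.1475,.14],O,max_speed=.15)
env.line_to([.6646,.1475,.105],O,max_speed=.15)
env.pause(.3)
s=env.state(); print(s["time_s"],s["gripper_width"],s["eef_pos"],s["tcp_rot"],s["force"])
for n in("top","side"):
    d=viewer.get_image(n); np.savez(n+"3.npz",**d)
    x0,y0,x1,y1,k=(270,90,420,230,5) if n=="top" else (190,120,350,240,5)
    cv2.imwrite(f"pics/{n}3.png",cv2.resize(d["frame"][y0:y1,x0:x1,::-1],None,fx=k,fy=k,interpolation=cv2.INTER_CUBIC))
E
```

```text
6.4167 0.011325679470717403 [0.52916117 0.35547345 0.03890876] [-0.19983311 -0.06032126 -0.59757521]
9.9 0.011398222699885344 [0.66507331 0.14767232 0.10603194] [-1.79908658e+02  4.06856115e-02 -9.27961233e+01] [ 0.16787404 -0.99230999 -1.07101714]
```

View pics/top3.png

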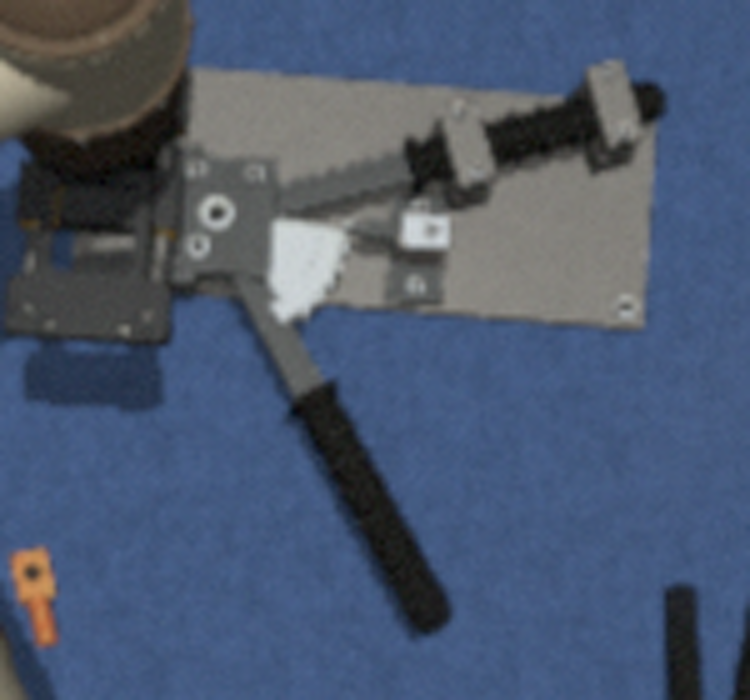

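View pics/side3.png

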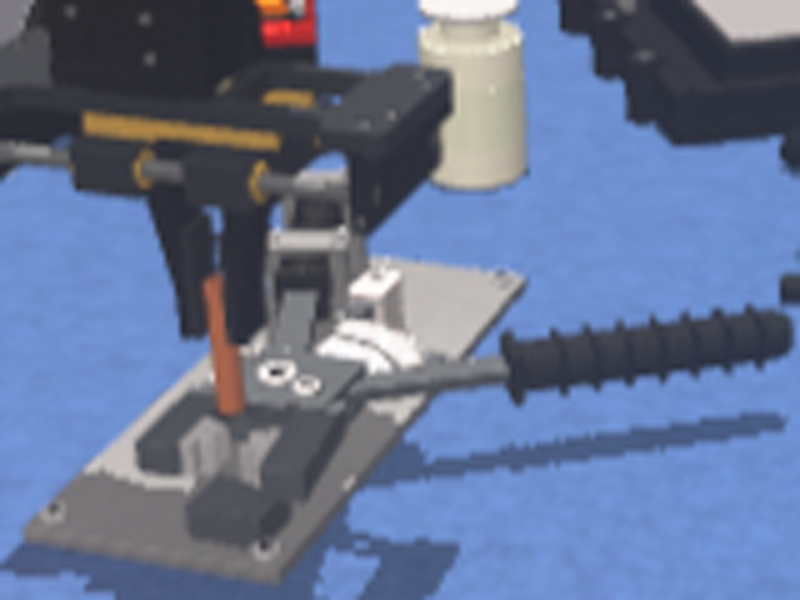

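```bash
python3 - <<'E'
from h import *
s=np.load("side3.npz"); s0=np.load("side0.npz")
def axis(d,box):
    f=d["frame"]; h=cv2.cvtColor(f,cv2.COLOR_RGB2HSV); x0,y0,x1,y1=box
    m=np.zeros(h.shape[:2],bool); m[y0:y1,x0:x1]=True
    m&=(h[...,0]<14)&(h[...,1]>110)
    v,u=np.nonzero(m); rows=[(r,u[v==r].mean(),(v==r).sum()) for r in np.unique(v)]
    return np.array(rows)
a=axis(s,(222,165,250,210)); print(a.round(1).tolist())
b=axis(s0,(250,270,272,305)); 
# bottom: lowest row v = front edge of bottom circle; front point = centre + 6mm toward camera
def base(d,rows,z):
    u=np.polyval(np.polyfit(rows[2:-2,0],rows[2:-2,1],1),rows[-1,0]); p=plane(d,u,rows[-1,0]+.5,z)
    c=(np.array(d["xyz"])-p)[:2]; c/=np.linalg.norm(c); return p[:2]-.006*c
print("tray base",base(s0,b,.003)); print("held base",base(s,a,.106-.0362))
# axis vertical check: project vertical line through base
for d,rows,z0 in((s0,b,.003),(s,a,.070)):
    p=base(d,rows,z0); q0=proj(d,[*p,z0]);q1=proj(d,[*p,z0+.03]); 
    print("expected slope du/dv",(q1[0]-q0[0])/(q1[1]-q0[1]),"seen",np.polyfit(rows[2:-2,0],rows[2:-2,1],1)[0])
# rest target in side frame: jaw/ die tops
g=lambda x,y,k,x0,y0:((x+.5)/k-.5+x0,(y+.5)/k-.5+y0)
E
python3 - <<'E'
import sys; sys.path.insert(0,'.')
from h import *
s=np.load("side3.npz")
cv2.imwrite("pics/s4.png",cv2.resize(s["frame"][170:235,205:265,::-1],None,fx=9,fy=9,interpolation=cv2.INTER_CUBIC))
E
```

```text
[[176.0, 232.0, 3.0], [177.0, 232.0, 3.0], [178.0, 232.0, 3.0], [179.0, 232.0, 3.0], [180.0, 232.5, 2.0], [181.0, 232.5, 2.0], [182.0, 233.0, 3.0], [183.0, 233.0, 3.0], [184.0, 233.0, 3.0], [185.0, 233.0, 3.0], [186.0, 233.0, 3.0], [187.0, 233.0, 3.0], [188.0, 233.5, 2.0], [189.0, 234.5, 4.0], [190.0, 234.5, 4.0], [191.0, 234.5, 4.0], [192.0, 234.5, 4.0], [193.0, 234.5, 4.0], [194.0, 235.0, 5.0], [195.0, 235.0, 5.0], [196.0, 235.0, 5.0], [197.0, 235.5, 4.0], [198.0, 235.5, 4.0], [199.0, 235.5, 4.0], [200.0, 235.5, 4.0], [201.0, 235.5, 4.0], [202.0, 236.0, 1.0]]
tray base [0.53138462 0.3556561 ]
held base [0.66322934 0.14979941]
expected slope du/dv 0.08850983123984366 seen 0.07967032967032979
expected slope du/dv 0.11088588709109315 seen 0.1729249011857698
```

View pics/s4.png

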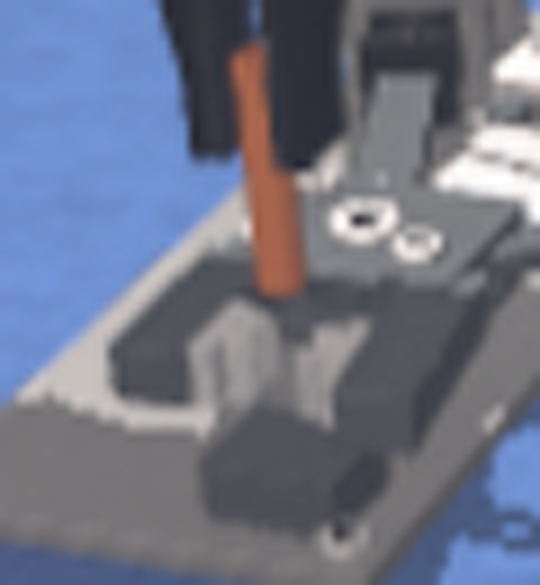

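```bash
python3 - <<'E'
from h import *
from cell import env,set_gripper,viewer
O=[180,0,-92.8]
for z in(.096,.092,.089,.086,.082,.078,.074,.070,.067):
    env.line_to([.6646,.1475,z],O,max_speed=.06)
    s=env.state(); print(z,s["time_s"],s["eef_pos"].round(4),s["force"].round(1),s["gripper_width"].round(4))
    if abs(s["force"][2])>5 or np.hypot(*s["force"][:2])>5: break
d=viewer.get_image("side"); np.savez("side5.npz",**d)
cv2.imwrite("pics/s5.png",cv2.resize(d["frame"][150:235,205:275,::-1],None,fx=7,fy=7,interpolation=cv2.INTER_CUBIC))
E
```

```text
Traceback (most recent call last):
AttributeError: 'float' object has no attribute 'round'
```

```bash
python3 - <<'E'
from h import *
from cell import env,set_gripper,viewer
O=[180,0,-92.8]
for z in(.092,.089,.086,.082,.078,.074,.070,.067):
    env.line_to([.6646,.1475,z],O,max_speed=.06)
    s=env.state(); print(z,s["time_s"],s["eef_pos"].round(4),s["force"].round(1),round(s["gripper_width"],4))
    if abs(s["force"][2])>5 or np.hypot(*s["force"][:2])>5: break
d=viewer.get_image("side"); np.savez("side5.npz",**d)
cv2.imwrite("pics/s5.png",cv2.resize(d["frame"][150:235,205:275,::-1],None,fx=7,fy=7,interpolation=cv2.INTER_CUBIC))
E
```

```text
0.092 10.55 [0.6644 0.1474 0.0916] [0.1 0.1 0.3] 0.0115
0.089 10.8 [0.6645 0.1475 0.0888] [ 0.7 -0.  -0.6] 0.0114
0.086 11.05 [0.6645 0.1475 0.0857] [ 0.7  0.5 -0.4] 0.0117
0.082 11.3 [0.6645 0.1475 0.0816] [0.2 0.1 0.1] 0.0117
0.078 11.55 [0.6645 0.1475 0.0776] [-0.  -0.5 -1.1] 0.0116
0.074 11.8 [0.6645 0.1475 0.0736] [ 0.5  0.1 -0.7] 0.0113
0.07 12.05 [0.6645 0.1474 0.0697] [-0.4  0.9  0.4] 0.0113
0.067 12.3 [0.6645 0.1475 0.0667] [ 0.3  0.7 -0. ] 0.0118
```

View pics/s5.png

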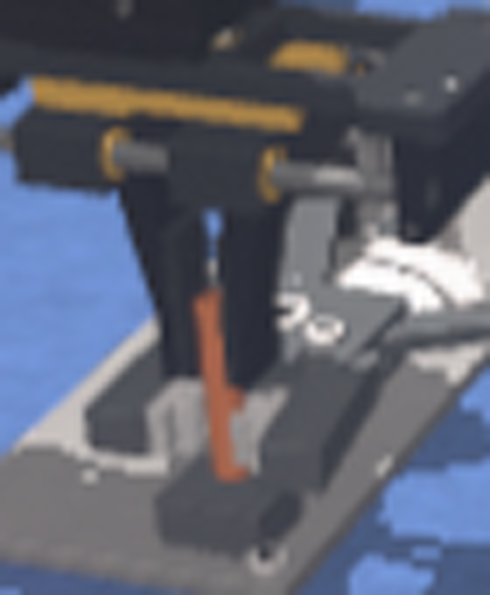

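```bash
python3 - <<'E'
from h import *
from cell import env,set_gripper,viewer
O=[180,0,-92.8]
for z in(.0645,.063,.062,.0614,.0610,.0606):
    env.line_to([.6646,.1475,z],O,max_speed=.06)
    F=np.mean([env.state()["force"] for _ in range(3)],0)
    s=env.state(); print(z,s["time_s"],s["eef_pos"].round(4),s["force"].round(1),F.round(1),round(s["gripper_width"],4))
    if s["force"][2]>2.5: break
d=viewer.get_image("side"); np.savez("side6.npz",**d)
cv2.imwrite("pics/s6.png",cv2.resize(d["frame"][150:235,205:275,::-1],None,fx=7,fy=7,interpolation=cv2.INTER_CUBIC))
E
```

```text
0.0645 12.6 [0.6645 0.1475 0.0643] [-0.3  0.2 -1.2] [-0.3  0.2 -1.2] 0.0113
0.063 12.85 [0.6645 0.1475 0.0629] [ 0.7  0.1 -1.2] [ 0.7  0.1 -1.2] 0.0111
0.062 13.1 [0.6646 0.1475 0.0619] [-0.5  0.9  1. ] [-0.5  0.9  1. ] 0.0111
0.0614 13.35 [0.6645 0.1475 0.0613] [ 0.5  0.2 -1.1] [ 0.5  0.2 -1.1] 0.0115
0.061 13.6 [0.6646 0.1475 0.061 ] [0.2 0.4 0.2] [0.2 0.4 0.2] 0.0112
0.0606 13.85 [0.6647 0.1475 0.0609] [-0.2  0.3  1.2] [-0.2  0.3  1.2] 0.0116
```

View pics/s6.png

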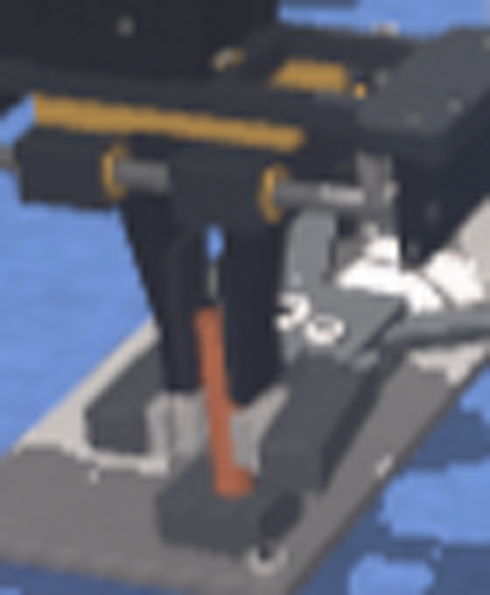

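```bash
python3 - <<'E'
from h import *
from cell import env,set_gripper,viewer
O=[180,0,-92.8]
set_gripper(.035)
env.line_to([.6646,.1475,.14],O,max_speed=.12)
s=env.state(); print(s["time_s"],s["eef_pos"].round(4),s["force"].round(1))
env.move_to([.50,.02,.16],[180,0,-60])
for n in("top","side"):
    d=viewer.get_image(n); np.savez(n+"7.npz",**d)
    x0,y0,x1,y1,k=(282,102,362,172,8) if n=="top" else (200,140,350,235,5)
    cv2.imwrite(f"pics/{n}7.png",cv2.resize(d["frame"][y0:y1,x0:x1,::-1],None,fx=k,fy=k,interpolation=cv2.INTER_CUBIC))
print(env.state()["time_s"],env.state()["joint_positions"])
E
```

```text
15.4333 [0.6639 0.1474 0.1391] [-0.4 -0.1 -0.2]
16.3833 [ 2.09493200e+01  1.34499713e+01 -2.18801441e+01  1.34383107e-02
 -5.46635372e+01  9.05038924e+00]
```

View pics/top7.png

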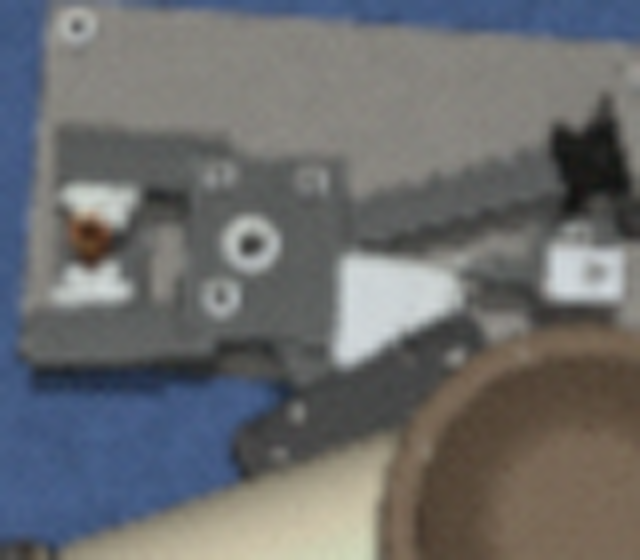

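View pics/side7.png

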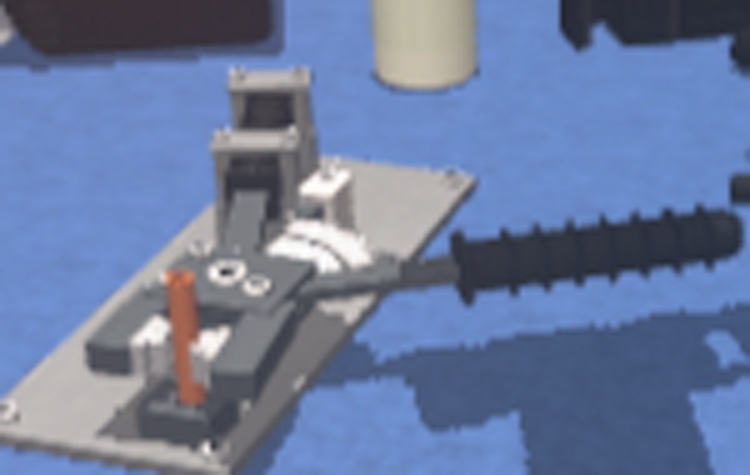

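```bash
python3 - <<'E'
from h import *
for n,box in(("top",(325,160,365,225)),("side",(290,175,352,205))):
    d=np.load(n+"0.npz"); f=d["frame"]; x0,y0,x1,y1=box
    m=np.zeros(f.shape[:2],np.uint8); m[y0:y1,x0:x1]=(f.max(2)<75)[y0:y1,x0:x1]
    v,u=np.nonzero(m); P=np.array([plane(d,a,b,.047)[:2] for a,b in zip(u,v)])
    vx,vy,px,py=cv2.fitLine(P.astype(np.float32),cv2.DIST_HUBER,0,1e-4,1e-4).ravel()
    if vx>0: vx,vy=-vx,-vy
    t=(P-[px,py])@[vx,vy]; w=(P-[px,py])@[-vy,vx]
    print(n,len(P),"angle",np.degrees(np.arctan2(vy,vx))%360,np.percentile(t,[1,99]),np.percentile(w,[3,97]))
    piv=np.array([.6651,.0947]) if n=="top" else np.array([.6649,.0994])
    print(" dist of pivot from line",(piv-[px,py])@[-vy,vx]," pt at 200:",np.array([px,py])+np.array([vx,vy])*(200e-3-np.linalg.norm(np.array([px,py])-piv)))
E
```

```text
top 482 angle 209.16855 [-0.06807041  0.06831632] [-0.01089288  0.0109617 ]
 dist of pivot from line 0.001016298332270759  pt at 200: [ 0.48996933 -0.00188719]
side 520 angle 216.63887 [-0.07242951  0.09357121] [-0.02454546  0.02881828]
 dist of pivot from line 0.02079728870387556  pt at 200: [ 0.49299124 -0.00253329]
```

```bash
cat >> h.py <<'E'
PIV=np.array([.665,.097])
def lp(th,a0=209.4,r=.2,z=.034):
    a=np.radians(a0)+th; return [PIV[0]+r*np.cos(a),PIV[1]+r*np.sin(a),z],[180,0,np.degrees(a)-360]
def ft(s,th,a0=209.4):
    a=np.radians(a0)+th; F=s["force"]; return F[:2]@[-np.sin(a),np.cos(a)],F[:2]@[np.cos(a),np.sin(a)],F[2]
E
python3 - <<'E'
from h import *
from cell import env,set_gripper,viewer
p,o=lp(0); print(p,o)
print(np.round(env.ik(p,o),0))
p2,o2=lp(.75);print(np.round(env.ik(p2,o2),0))
set_gripper(.055,25)
env.move_to([p[0],p[1],.13],[180,0,o[2]+180+0] if 0 else o)
env.line_to([p[0],p[1],.034],o,max_speed=.12)
s=env.state(); print(s["time_s"],s["eef_pos"].round(4),s["tcp_rot"].round(2),s["force"].round(1))
d=viewer.get_image("side"); cv2.imwrite("pics/s8.png",cv2.resize(d["frame"][130:235,200:370,::-1],None,fx=4.5,fy=4.5,interpolation=cv2.INTER_CUBIC))
E
```

```text
[np.float64(0.49075723777596214), np.float64(-0.0011807507230281594), 0.034] [180, 0, np.float64(-150.6)]
[ 19.  23. -32.  -0. -36. -79.]
[  6.  32. -14.   0. -44. -24.]
19.3917 [ 0.4913 -0.001   0.0345] [-1.7998e+02  7.0000e-02 -1.5058e+02] [-0.3  1.2 -0.3]
```

View pics/s8.png

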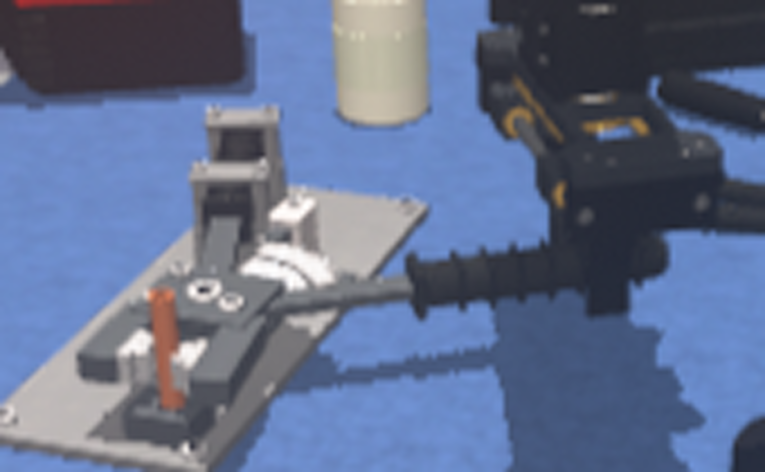

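Fingers straddle the grip. Pinch it and begin the swing in small steps, up to 0.15 rad (before any click).

```bash
python3 - <<'E'
from h import *
from cell import env,set_gripper,viewer
s=env.state(); print("before",np.round(ft(s,0),1))
set_gripper(0,25); s=env.state(); print("pinched",s["time_s"],round(s["gripper_width"],4),np.round(ft(s,0),1),s["eef_pos"].round(4))
for th in np.arange(.02,.121,.02):
    p,o=lp(th); env.line_to(p,o,max_speed=.05)
    f=[ft(env.state(),th)]
    s=env.state(); print(round(th,3),round(s["time_s"],2),np.round(f[0],1),s["ft_torque"].round(2),round(s["gripper_width"],4),s["eef_pos"].round(4))
E
```

```text
before [-0.3 -0.7 -0.7]
pinched 20.1083 0.0221 [-0.3  0.5  1.2] [ 0.4908 -0.0011  0.0341]
0.02 20.36 [-2.7 -0.2  1.9] [ 0.65  0.44 -0.06] 0.0219 [ 0.4927 -0.0045  0.0341]
0.04 20.61 [-2.8 -1.1  2.4] [ 0.67  0.39 -0.07] 0.0216 [ 0.4948 -0.008   0.0341]
0.06 20.86 [-3.7 -0.8  3.2] [ 0.9   0.61 -0.11] 0.0217 [ 0.4968 -0.0113  0.034 ]
0.08 21.11 [-3.1 -0.2  3.4] [ 0.66  0.49 -0.07] 0.0214 [ 0.4992 -0.0148  0.0341]
0.1 21.36 [-2.7 -0.4  3.2] [ 0.57  0.48 -0.08] 0.022 [ 0.5015 -0.0181  0.0341]
0.12 21.61 [-3.3  0.1  3.9] [ 0.73  0.63 -0.08] 0.0217 [ 0.5038 -0.0213  0.034 ]
```

```bash
cat > sw.py <<'E'
from h import *
from cell import env,set_gripper,viewer
import json
def sweep(th0,th1,step=.01,maxdrops=1):
    th=th0; pk=0; lo=99; n=0; armed=True
    while th<th1-1e-9:
        th+=step; p,o=lp(th); env.line_to(p,o,max_speed=.05)
        s=env.state(); f=ft(s,th); push=-f[0]
        open("log.txt","a").write(json.dumps([th,push,s["time_s"]])+"\n")
        print(round(th,3),round(s["time_s"],2),"push %.1f rad %.1f z %.1f"%(push,f[1],f[2]),"tq",s["ft_torque"].round(2),round(s["gripper_width"],4),s["eef_pos"][:2].round(4))
        if armed:
            pk=max(pk,push)
            if pk>6 and push<pk-5: n+=1; armed=False; lo=push; print("DROP",n,"peak",round(pk,1)); 
            if n>=maxdrops and not armed: return th
        else:
            lo=min(lo,push)
            if push>lo+3: armed=True; pk=push
    return th
E
python3 - <<'E'
from sw import *
sweep(.12,.36)
E
```

```text
0.13 21.86 push 5.5 rad 0.0 z 4.4 tq [ 1.28  0.95 -0.19] 0.0216 [ 0.5047 -0.0226]
0.14 22.11 push 5.7 rad -0.7 z 5.0 tq [ 1.51  0.96 -0.27] 0.0218 [ 0.5057 -0.0241]
0.15 22.36 push 6.5 rad -0.7 z 4.5 tq [ 1.65  1.03 -0.25] 0.0218 [ 0.5069 -0.0256]
0.16 22.61 push 6.7 rad -0.2 z 5.2 tq [ 1.68  1.16 -0.24] 0.0215 [ 0.508  -0.0271]
0.17 22.86 push 7.4 rad -0.8 z 4.9 tq [ 1.7  1.1 -0.3] 0.0217 [ 0.5093 -0.0287]
0.18 23.11 push 7.7 rad -1.3 z 6.1 tq [ 1.64  1.06 -0.32] 0.0219 [ 0.5106 -0.0303]
0.19 23.36 push 6.2 rad -1.4 z 5.4 tq [ 1.53  1.04 -0.28] 0.0215 [ 0.5119 -0.0319]
0.2 23.61 push 6.3 rad 0.1 z 4.8 tq [ 1.3   0.87 -0.26] 0.0218 [ 0.5133 -0.0336]
0.21 23.86 push 3.7 rad 0.5 z 3.7 tq [ 0.72  0.63 -0.12] 0.0222 [ 0.515  -0.0354]
0.22 24.11 push 1.3 rad 0.8 z 3.1 tq [ 0.45  0.55 -0.07] 0.0217 [ 0.5165 -0.0371]
DROP 1 peak 7.7
```

```bash
python3 - <<'E'
from sw import *
sweep(.22,.40)
E
```

```text
0.23 24.36 push 0.5 rad 1.1 z 3.5 tq [-0.07  0.48 -0.02] 0.0217 [ 0.5179 -0.0387]
0.24 24.61 push -3.3 rad 2.3 z 2.6 tq [-1.03 -0.05  0.03] 0.0218 [ 0.5196 -0.0405]
0.25 24.86 push 1.5 rad 0.9 z 4.7 tq [ 0.07  0.58 -0.17] 0.0219 [ 0.5202 -0.0411]
0.26 25.11 push 4.0 rad 1.3 z 6.0 tq [ 0.68  0.92 -0.33] 0.0217 [ 0.5212 -0.0422]
0.27 25.36 push 4.6 rad 1.0 z 5.2 tq [ 0.93  1.11 -0.35] 0.0218 [ 0.5224 -0.0435]
0.28 25.61 push 5.2 rad -0.1 z 7.7 tq [ 1.13  1.14 -0.39] 0.0217 [ 0.5237 -0.0448]
0.29 25.86 push 4.9 rad 0.4 z 6.5 tq [ 0.88  1.11 -0.34] 0.0217 [ 0.5253 -0.0463]
0.3 26.11 push 5.1 rad 0.4 z 6.6 tq [ 0.93  1.1  -0.4 ] 0.0218 [ 0.5266 -0.0477]
0.31 26.36 push 5.8 rad 1.0 z 6.2 tq [ 1.    1.18 -0.37] 0.022 [ 0.528 -0.049]
0.32 26.61 push 5.3 rad 0.4 z 7.3 tq [ 1.05  1.17 -0.41] 0.0218 [ 0.5294 -0.0503]
0.33 26.86 push 5.1 rad 0.2 z 6.4 tq [ 0.92  1.25 -0.4 ] 0.0217 [ 0.5309 -0.0517]
0.34 27.11 push 8.0 rad 0.6 z 7.4 tq [ 1.44  1.47 -0.47] 0.0216 [ 0.532  -0.0528]
0.35 27.36 push 3.9 rad 0.2 z 6.0 tq [ 0.48  0.97 -0.34] 0.0219 [ 0.5341 -0.0545]
0.36 27.61 push 3.5 rad 0.6 z 5.2 tq [ 0.27  0.82 -0.32] 0.0219 [ 0.5359 -0.0561]
0.37 27.86 push 1.4 rad 1.1 z 5.1 tq [ 0.01  0.71 -0.2 ] 0.0218 [ 0.5377 -0.0575]
DROP 1 peak 8.0
```

```bash
python3 - <<'E'
from sw import *
sweep(.37,.45,maxdrops=9)
for n in("top","side"):
    d=viewer.get_image(n); np.savez(n+"9.npz",**d)
    x0,y0,x1,y1,k=(282,102,382,182,7) if n=="top" else (200,140,350,235,5)
    cv2.imwrite(f"pics/{n}9.png",cv2.resize(d["frame"][y0:y1,x0:x1,::-1],None,fx=k,fy=k,interpolation=cv2.INTER_CUBIC))
E
```

```text
0.38 28.11 push 0.6 rad 2.9 z 4.4 tq [-0.41  0.57 -0.19] 0.0216 [ 0.5396 -0.059 ]
0.39 28.36 push -0.9 rad 3.7 z 4.9 tq [-0.96  0.39 -0.17] 0.0221 [ 0.5414 -0.0604]
0.4 28.61 push 4.6 rad 2.6 z 7.2 tq [ 0.13  1.15 -0.35] 0.0218 [ 0.5419 -0.061 ]
0.41 28.86 push 5.2 rad 2.1 z 7.6 tq [ 0.45  1.29 -0.48] 0.0216 [ 0.5432 -0.062 ]
0.42 29.11 push 5.1 rad 1.0 z 7.9 tq [ 0.66  1.48 -0.44] 0.0219 [ 0.5445 -0.0631]
0.43 29.36 push 6.0 rad 1.8 z 8.5 tq [ 0.88  1.61 -0.48] 0.022 [ 0.546  -0.0641]
0.44 29.61 push 5.6 rad 0.7 z 7.2 tq [ 0.57  1.44 -0.42] 0.022 [ 0.5478 -0.0654]
0.45 29.86 push 5.8 rad 1.6 z 8.5 tq [ 0.65  1.46 -0.44] 0.0219 [ 0.5493 -0.0665]
```

View pics/top9.png

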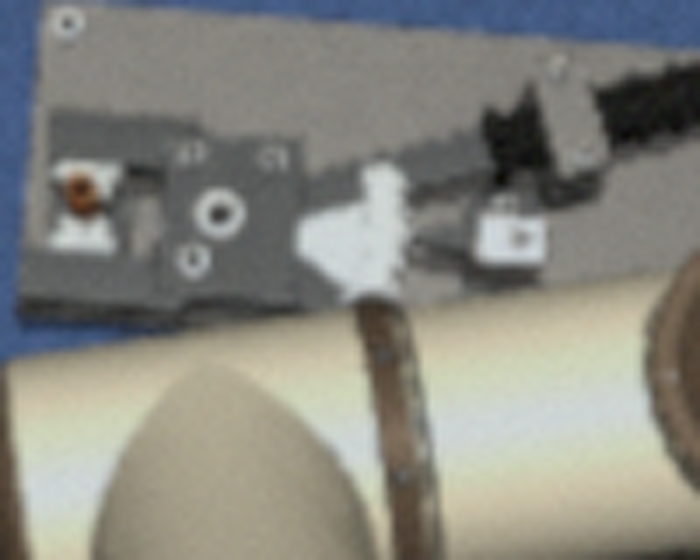

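View pics/side9.png

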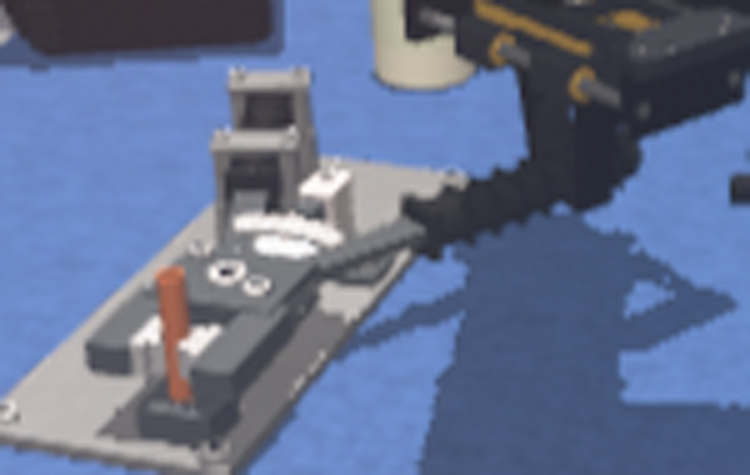

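```bash
python3 - <<'E'
from sw import *
t=sweep(.45,.50,maxdrops=9)
sweep(.50,.53,step=.005,maxdrops=9)
E
```

```text
0.46 30.21 push 6.1 rad 1.1 z 8.2 tq [ 0.65  1.54 -0.42] 0.0221 [ 0.5509 -0.0677]
0.47 30.46 push 8.9 rad 1.0 z 9.9 tq [ 1.17  1.89 -0.43] 0.022 [ 0.552  -0.0685]
0.48 30.71 push 8.0 rad 1.1 z 9.8 tq [ 1.1   1.9  -0.49] 0.0216 [ 0.5537 -0.0696]
0.49 30.96 push 7.9 rad 0.9 z 9.0 tq [ 1.04  1.78 -0.44] 0.0221 [ 0.5555 -0.0707]
0.5 31.21 push 5.6 rad 0.9 z 9.2 tq [ 0.88  1.73 -0.46] 0.0221 [ 0.5573 -0.0719]
0.505 31.46 push 5.3 rad 2.0 z 8.1 tq [ 0.59  1.55 -0.36] 0.0222 [ 0.5584 -0.0726]
0.51 31.71 push 5.2 rad 1.4 z 7.5 tq [ 0.44  1.5  -0.29] 0.0218 [ 0.5594 -0.0732]
0.515 31.96 push 5.8 rad 0.8 z 8.5 tq [ 0.51  1.5  -0.34] 0.0219 [ 0.5602 -0.0738]
0.52 32.21 push 3.5 rad 1.4 z 6.8 tq [ 0.28  1.41 -0.32] 0.0218 [ 0.5613 -0.0744]
0.525 32.46 push 3.1 rad 1.7 z 6.1 tq [ 0.03  1.19 -0.26] 0.0222 [ 0.5624 -0.075 ]
0.53 32.71 push 1.7 rad 2.2 z 6.0 tq [-0.31  0.91 -0.25] 0.0222 [ 0.5637 -0.0758]
```

```bash
python3 - <<'E'
from sw import *
lo=9
for th in np.arange(.535,.5601,.005):
    p,o=lp(th); env.line_to(p,o,max_speed=.05); 
    env.pause(.05)
    s=env.state(); f=ft(s,th); a=np.degrees(np.arctan2(s["eef_pos"][1]-PIV[1],s["eef_pos"][0]-PIV[0]))%360
    print(round(th,3),round(s["time_s"],2),np.round([-f[0],f[1],f[2]],1),s["ft_torque"].round(2),"act",round(np.radians(a-209.4),4))
    lo=min(lo,-f[0])
    if -f[0]>lo+2: print("rise"); break
E
```

```text
0.535 33.01 [-1.3  3.6  5.2] [-0.99  0.62 -0.07] act 0.5356
0.54 33.31 [0.7 3.9 5.8] [-0.79  0.85 -0.14] act 0.5385
0.545 33.61 [2.8 2.5 5.8] [-0.34  1.22 -0.28] act 0.5404
rise
```

```bash
python3 - <<'E'
from sw import *
for n in("top","side"):
    d=viewer.get_image(n); np.savez(n+"10.npz",**d)
    x0,y0,x1,y1,k=(282,102,382,182,7) if n=="top" else (200,140,350,235,5)
    cv2.imwrite(f"pics/{n}10.png",cv2.resize(d["frame"][y0:y1,x0:x1,::-1],None,fx=k,fy=k,interpolation=cv2.INTER_CUBIC))
    cv2.imwrite(f"pics/{n}10f.png",d["frame"][:,:,::-1])
E
```

```text
(no output)
```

View pics/top10.png

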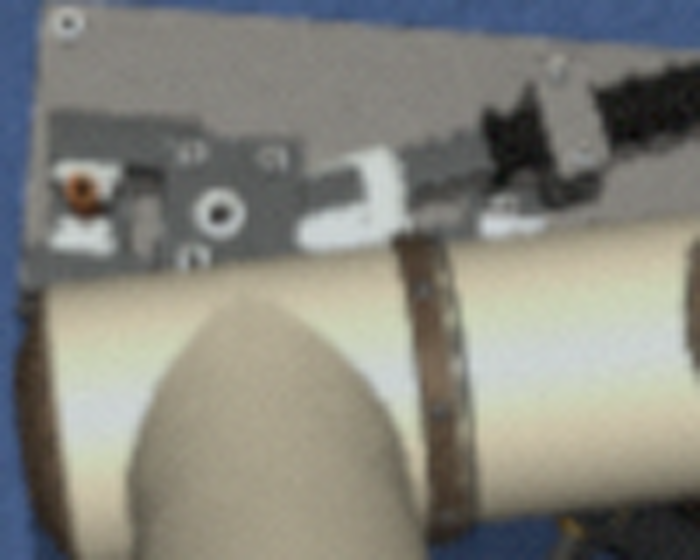

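View pics/side10.png

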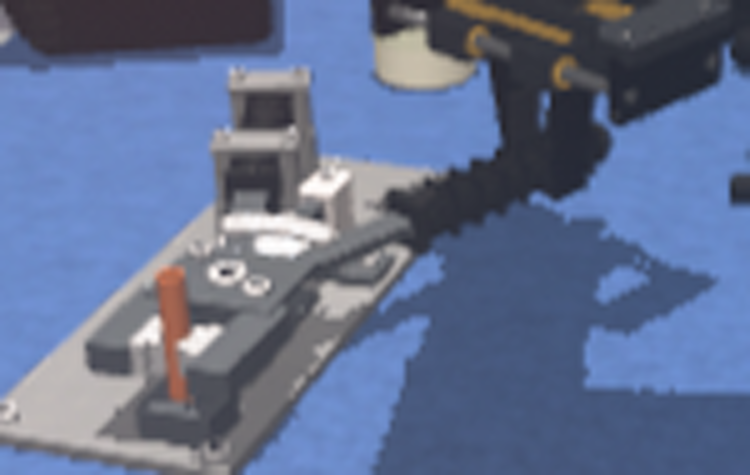

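View pics/top10f.png

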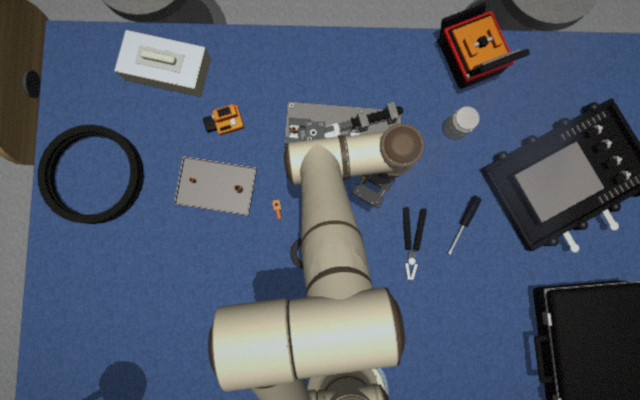

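View pics/side10f.png

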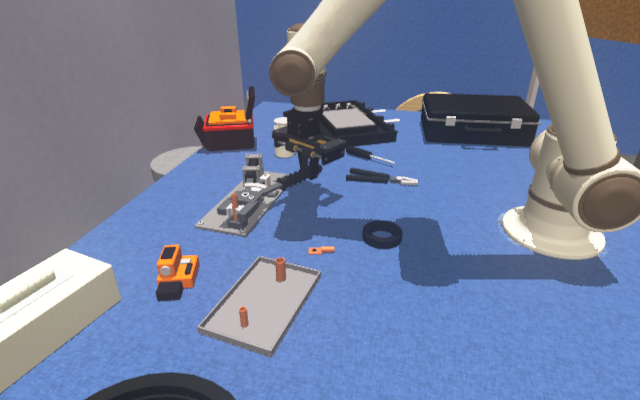

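```bash
python3 - <<'E'
from sw import *
env.pause(.3); s=env.state(); print(s["time_s"],np.round(ft(s,.545),1),round(s["gripper_width"],4),s["eef_pos"].round(4))
env.job_done()
E
```

```text
34.0083 [-2.7  2.8  7. ] 0.0223 [ 0.5659 -0.0771  0.034 ]
the job is handed in; nothing more can be done
```

I stood the 60 mm sleeve on the rest between the open dies and released it. I then pinched the free handle from above and closed it by three clicks. I handed the job in at 34 s with the handle still held.

**Clicks:** The push fell off at about 0.24, 0.39 and 0.535 rad of handle swing, about 0.148 rad apart against the stated 0.145. I stopped at 0.545 rad, just as the next climb began. That is about 0.14 rad short of a fourth click. The closing push is about 2.7 N and the pinch reads 22 mm, the width of the grip.

**Last pictures:** The sleeve is upright, with its top at about (82, 192) in the enlarged top crop, in the fixed die. It did not move between the picture at 0.45 rad and the last one, which fits it being gripped. The other two sleeves and the lug, tape and tools stand where they were.

**Checks that disagreed or could not be made:**
- **Cameras:** The two cameras differed by about 4.5 mm in y. I placed the sleeve by relative displacements, which agreed to about 1 mm.
- **Click peaks:** They felt like 8 to 9 N, at or just under the low end of the 8 to 12 N stated.
- **Upward force:** A steady 5 to 10 N on the tool in z built up during the swing. I did not explain it, but it is well under the limits.
- **Third tooth:** In the last top picture the arm hides part of the pawl block, so I did not check that tooth by eye. The count rests on feel and the even spacing.

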